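# Reset the tripped rocker on a workshop switch bank

## Robot

A 7-joint arm with a two-finger parallel gripper is mounted at the origin on the work surface. World frame = base frame: x ahead of the robot, y to its left, z up, the work surface at z = 0. Lengths are in m, angles in rad, forces in N, time in s.
With the tool pointing down it reaches from about 0.35 to 0.9 m from the base axis. Payload 8.1 kg.
Tool frame: the origin (TCP) lies at the very end of the fingers, on their centre line; the grasp point (between the pads) lies hold_point_z behind it (hold_point_z is the distance from the TCP to the grasp point, in m); z points along the fingers, y is the line along which they close (so a half turn about z gives the same grasp; the last joint's range is limited). The gripper opens to 85 mm and grips with 20 to 120 N. Pads are 22 mm wide; open, the fingers measure 114 mm over their backs; the gripper's body (76 mm by 85 mm) begins 54 mm behind the grasp point. The pads swing forward as they close: fully open they stand 13 mm farther back than shut.
Start: joints at [1.223, 0.434, 0.025, 1.573, -0.012, 1.134, -0.075], TCP at [0.151, -0.606, 0.195] pointing down, gripper open.
Joint ranges: [-2.62, 2.62], [-0.44, 2.09], [-1.27, 1.32], [0.08, 2.57], [-1.32, 4.46], [0.12, 2], [-2.74, 2.74]. Speed limits (rad/s): [2.22, 2.22, 3.01, 3.01, 3.14, 3.14, 3.14].

## Interface

Orientations are given as a rotation vector (axis times angle).
In Python, from workcell import * gives the robot as it stands.
- The arm moves only by the tool servo_tool, never from a script. Its argument "deltas" is a list of rows, each a list of 5 numbers: the shift along the tool's x, y, z in mm, then the turn about the tool's z in degrees, then the opening, from 0 (shut) to 1 (fully open). A call has 1 to 10 rows; each row is the pose to reach, as a shift and turn from the pose commanded when the call began, along the tool's axes at that moment; what a row does not reach only later rows make up. A row lasts 1/10 s, in which the tool goes at most 50 mm and 8.59 degrees, less where a joint would pass 70% of its speed; a pose out of reach is approached as far as the arm can. A call with a gripper value outside its range is refused whole. The fingers move at their own pace and stop on an object; "grip_force" is the grip in N (left out, the last holds). Time passes only in rows, so rows that repeat a pose let the fingers close. It gives the time, the measured TCP pose, the force, the opening and the grip force at its end, in the units of the state.
- sense(): the state, without advancing time (a new reading comes with each control period).
- snapshot(name): name is "side" or "top"; returns a dict with "image" (420x560x3 uint8, red, green, blue), "depth" (420x560 float32, m along the optical axis (not along the pixel's ray), 0 where there is no reading), "fx", "fy", "cx", "cy" (pixels), "cam_to_world" (4x4, takes a point from camera to world coordinates). Camera axes: x right, y up, looking along -z (the intrinsics and any distortion apply to the point x, -y, -z); pixel columns grow to the right and rows downward; lengths in m; the calibration is good to about 2 mm. A picture is of the moment at which its call begins.
- job_done(): hands the job in; it is judged then, once.
The state is a dict: "time_s": time; "joint_positions": joint angles; "dq": joint speeds; "effort": joint torques, N m; "tool_pos": TCP position; "ee_rot": TCP orientation; "force": force on the tool from outside, world axes, zero at the start; "torque": the same for the moment, N m; "gripper_width": finger opening in m; "gripper_force": force on a finger pad.
Only numpy, scipy, OpenCV 4.12 (cv2) and the standard library are available. Lean on these libraries where they do the work, as an engineer would, in place of code of your own. Each camera call takes 0.05 s, during which the arm holds its last target. There are 200 camera calls.

## Task

A pail has been left standing on the switch bank: first move it off and set it down gently, upright and wholly on the round rubber mat, without tipping out the bolts. Then take the slim probe from the wooden stand and with its tip, never with fingers, press the raised far half of the one rocker that lies the other way from its neighbours fully down, leaving the other four on. Put the probe back in its own hole with its flange flat on the stand, and leave the awl, the can, the jar and the battery where they are.

Things in the scene. Friction and masses are not known exactly. Their poses are not given: they have to be found in the camera images.
- bank: Fixed bank, grey base 110 x 214 x 20 mm high, with five rocker switches in a row along y (-52 to 52 mm, pitch 26). Six aluminium guard fins (3 mm thick, 100 mm along x, top at z = 85) stand between and outside them, leaving 23 mm slots. A steel conduit riser (24 mm diameter, top at z = 160) stands at y = +-95. Origin: middle of the underside; x points to the far edge, away from the robot.
- pail: Loose steel pail with a few bolts in it, about 0.35 kg, 96 mm across the rim, 76 mm across the foot, 80 mm high to the rim; it starts standing on top of the guard fins. Origin: centre of its underside. A stiff upright bail rises over it, running along the pail's own y axis; see bail.
- bail (a point): Middle of the straight level grip of the pail's bail, 135 mm above its underside: a wooden roller 14 mm in diameter and 50 mm long, along the pail's y axis. Take it from above with the fingers closing along the pail's x axis; there is free space below it down to the rim.
- mat: Fixed round black rubber mat on the bench, 150 mm in diameter, 6 mm thick. Origin: centre of its underside.
- stand: Fixed wooden tool stand 75 (x) x 130 (y) x 95 mm high, with two vertical through holes of 18 mm diameter at y = -32 (probe) and y = +32 mm (awl). Origin: centre of its underside.
- probe_hole (a point): Centre of the mouth of the probe's hole, on the top face of the stand (95 mm above the bench); its axes are the stand's: the awl stands 64 mm away along +y.
- probe: Loose slim straight probe, 150 mm, 90 g, round, z along it: steel shaft 10 mm diameter, 80 mm long; flange 30 mm diameter, 6 mm thick; plain black handle 22 mm diameter, 64 mm long. It stands tip down in the stand, flange resting on the top face. Origin: centre of the flange's underside; handle from z = 6 to 70 mm, tip at z = -80 mm.
- probe_tip (a point): The probe's blunt tip end (8 mm across), 80 mm below the flange's underside.
- probe_grip (a point): Middle of the probe's handle, 36 mm above the flange's underside; take it from above with the fingers closing along the stand's x axis, to keep clear of the awl.
- awl: Bystander: loose awl with a bulging dark wooden handle (34 mm across, 53 mm high) standing in the stand's other hole. Origin: underside of the handle, on the stand's top face.
- spray_can: Bystander: loose grey spray can, 64 mm in diameter, 155 mm high. Origin: centre of its underside.
- jar: Bystander: loose amber jar with a dark lid, 74 mm in diameter, 110 mm high. Origin: centre of its underside.
- battery: Bystander: loose black tool battery, 62 x 66 mm, 72 mm high. Origin: centre of its underside.
- way0: Fixed black housing of the tripped switch, 92 x 21 x 25 mm, standing on the bank's base in one of its five slots (any order). Origin: centre of its underside, 20 mm above the bench; axes as the bank's. Rocker hinge: along y, 35 mm above this origin.
- rocker0 (a joint): Rocker of the tripped switch: white V-shaped paddle 17 mm wide, 64 mm long along x, two halves meeting at the hinge. 0 rad = tripped (far half raised by 0.5 rad, its end 16 mm above the hinge, near half level); 0.5 rad = on (far half level, near half raised). Hard stops at both ends; it stays where it is left. About 5 N, 20 mm from the hinge, moves it.
- way1: Fixed black housing of one of the four switches that are on, 92 x 21 x 25 mm, standing on the bank's base in one of its five slots (any order). Origin: centre of its underside, 20 mm above the bench; axes as the bank's. Rocker hinge: along y, 35 mm above this origin.
- rocker1 (a joint): Rocker of one of the four switches that are on: white V-shaped paddle 17 mm wide, 64 mm long along x, two halves meeting at the hinge. 0 rad = tripped (far half raised by 0.5 rad, its end 16 mm above the hinge, near half level); 0.5 rad = on (far half level, near half raised). Hard stops at both ends; it stays where it is left. About 5 N, 20 mm from the hinge, moves it.
- way2: Fixed black housing of one of the four switches that are on, 92 x 21 x 25 mm, standing on the bank's base in one of its five slots (any order). Origin: centre of its underside, 20 mm above the bench; axes as the bank's. Rocker hinge: along y, 35 mm above this origin.
- rocker2 (a joint): Rocker of one of the four switches that are on: white V-shaped paddle 17 mm wide, 64 mm long along x, two halves meeting at the hinge. 0 rad = tripped (far half raised by 0.5 rad, its end 16 mm above the hinge, near half level); 0.5 rad = on (far half level, near half raised). Hard stops at both ends; it stays where it is left. About 5 N, 20 mm from the hinge, moves it.
- way3: Fixed black housing of one of the four switches that are on, 92 x 21 x 25 mm, standing on the bank's base in one of its five slots (any order). Origin: centre of its underside, 20 mm above the bench; axes as the bank's. Rocker hinge: along y, 35 mm above this origin.
- rocker3 (a joint): Rocker of one of the four switches that are on: white V-shaped paddle 17 mm wide, 64 mm long along x, two halves meeting at the hinge. 0 rad = tripped (far half raised by 0.5 rad, its end 16 mm above the hinge, near half level); 0.5 rad = on (far half level, near half raised). Hard stops at both ends; it stays where it is left. About 5 N, 20 mm from the hinge, moves it.
- way4: Fixed black housing of one of the four switches that are on, 92 x 21 x 25 mm, standing on the bank's base in one of its five slots (any order). Origin: centre of its underside, 20 mm above the bench; axes as the bank's. Rocker hinge: along y, 35 mm above this origin.
- rocker4 (a joint): Rocker of one of the four switches that are on: white V-shaped paddle 17 mm wide, 64 mm long along x, two halves meeting at the hinge. 0 rad = tripped (far half raised by 0.5 rad, its end 16 mm above the hinge, near half level); 0.5 rad = on (far half level, near half raised). Hard stops at both ends; it stays where it is left. About 5 N, 20 mm from the hinge, moves it.
- far_pad0 (a point): Point in the middle of the upper face of the far half of the tripped switch's rocker, 22 mm along that half from the hinge; it moves with the rocker. Tripped: 19 x, 13 z mm from the hinge; on: 22 x, 3 z mm.
Not all that is in view belongs to the job. Leave any blue or red look-alike of the pail alone.

How it is judged:
By the outcome, as a careful person would: the job done as asked, in the order asked, and still so for the second after the job is handed in, with the robot touching nothing.
It also fails if it takes over 72 s, if anything falls off the work surface, if the arm or the gripper's body presses on something with over 40 N, if the wrist force passes 120 N, or if a joint passes its speed limit or range.

## Working session

There is one attempt and no reset: what is moved stays moved. The work goes in short steps, Python scripts to look and compute and a tool call to move; the robot and the scene stay as the last step left them, time stands still between calls to the robot, and variables do not carry over. Pictures are saved under pics/ and viewed, at most 12 in all, crops included, and the job is handed in when it is done.

Besides the shell and the picture viewer there is one more tool, called after "Emit:" as name([rows], argument=value, ...), one row to a line, values as JSON. servo_tool: Moves the arm, as the interface text tells. Its arguments: {"type":"object","properties":{"deltas":{"type":"array","items":{"type":"array","items":{"type":"number"}}},"grip_force":{"type":"number"}},"required":["deltas"]}

```bash
mkdir -p pics
cat > h.py <<'E'
from workcell import *
import numpy as np, cv2
from scipy.spatial.transform import Rotation as R
def snap(n):
    s=snapshot(n); np.savez('pics/'+n+'.npz',**s); return s
def cloud(s):
    d=s['depth']; v,u=np.mgrid[:d.shape[0],:d.shape[1]]
    p=np.stack([(u-s['cx'])/s['fx']*d,-(v-s['cy'])/s['fy']*d,-d,np.ones_like(d)],-1)
    return (p@np.array(s['cam_to_world']).T)[...,:3]
def save(s,f): cv2.imwrite('pics/'+f,s['image'][...,::-1])
E
python3 - <<'E'
from h import *
st=sense(); print({k:np.round(v,3) for k,v in st.items()})
print(R.from_rotvec(st['ee_rot']).as_matrix().round(3))
for n in('top','side'):
    s=snap(n); save(s,n+'0.png'); print(n,s['fx'],s['cx'],s['cy'],np.round(s['cam_to_world'],3),[k for k in s])
E
```

```text
{'time_s': np.float64(0.0), 'joint_positions': array([ 1.223,  0.435,  0.025,  1.574, -0.012,  1.134, -0.075]), 'dq': array([ 0.   , -0.001, -0.001, -0.   ,  0.001, -0.   , -0.001]), 'effort': array([ 1.0000e-03, -6.7047e+01,  1.0250e+00, -3.1621e+01,  1.6000e-02,
        1.3000e-02,  0.0000e+00]), 'tool_pos': array([ 0.151, -0.606,  0.194]), 'ee_rot': array([-3.117e+00, -3.830e-01,  1.000e-03]), 'force': array([-0.203,  0.404, -0.507]), 'torque': array([-0.015,  0.012,  0.004]), 'gripper_force': np.float64(0.0), 'gripper_width': np.float64(0.085)}
[[ 0.97   0.242 -0.001]
 [ 0.242 -0.97   0.001]
 [-0.    -0.002 -1.   ]]
top 409.64134045932275 276.79804900620684 210.73382800066219 [[-7.00e-03  9.92e-01 -1.26e-01  4.77e-01]
 [-9.99e-01 -1.20e-02 -4.20e-02 -1.00e-03]
 [-4.40e-02  1.25e-01  9.91e-01  1.02e+00]
 [ 0.00e+00  0.00e+00  0.00e+00  1.00e+00]] ['image', 'depth', 'fx', 'fy', 'cx', 'cy', 'cam_to_world']
side 497.4693092901389 277.17394180754064 208.94294412316412 [[ 0.841  0.405 -0.36   0.189]
 [-0.541  0.618 -0.57  -0.614]
 [-0.008  0.674  0.739  0.971]
 [ 0.     0.     0.     1.   ]] ['image', 'depth', 'fx', 'fy', 'cx', 'cy', 'cam_to_world']
```

View pics/top0.png

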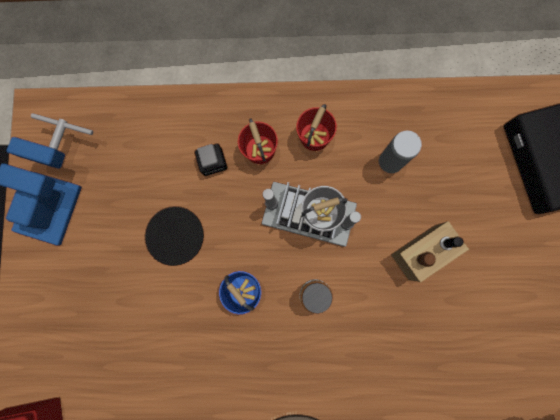

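View pics/side0.png

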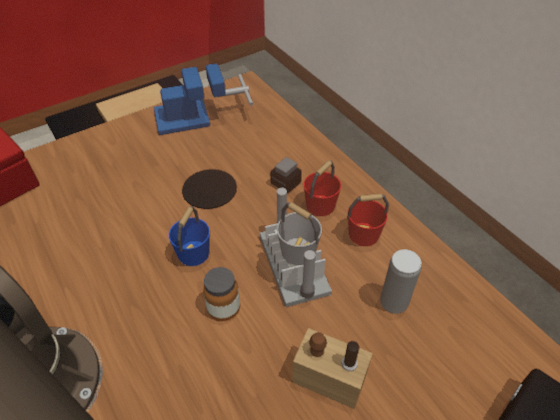

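The steel pail is at top pixel (323,209), side (300,240). It is the only grey pail standing on the bank: the blue one (240,293) and the reds (258,143) and (316,130) are look-alikes on the bench. The mat is at (174,236). On the stand, the black straight handle at (455,241) is the probe and the brown bulge at (427,260) is the awl. Next I'll measure these and confirm in one crop.

```bash
cat > m.py <<'E'
from h import *
def load(n): return dict(np.load('pics/'+n+'.npz'))
if __name__=='__main__':
  for n in('top','side'):
    s=load(n); P=cloud(s); hsv=cv2.cvtColor(s['image'],cv2.COLOR_RGB2HSV); H,S,V=[hsv[...,i].astype(int) for i in range(3)]
    x,y,z=P[...,0],P[...,1],P[...,2]; ok=s['depth']>0
    # bail roller: brownish, z .20-.235
    def rep(name,m):
        if m.sum()<5: print(n,name,'none'); return
        q=P[m]; r=cv2.minAreaRect((q[:,:2]*1000).astype(np.float32)); 
        print(n,name,m.sum(),'mean',q.mean(0).round(4),'zmed/max',np.median(q[:,2]).round(4),q[:,2].max().round(4),'rect',np.round(r[0],1),np.round(r[1],1),round(r[2],1))
    reg=ok&(np.hypot(x-.5,y+.1)<.2)
    near=ok&(abs(x-.51)<.12)&(abs(y+.10)<.12)
    rep('bail',near&(z>.205)&(z<.24)&(S>70)&(H<25))
    rep('rim',near&(z>.158)&(z<.172))
    rep('base',near&(z>.012)&(z<.026)&(S<60))
    rep('risers',near&(z>.154)&(z<.168)&(S<40))
    st=ok&(x>.25)&(x<.6)&(y<-.25)&(y>-.6)
    rep('standtop',st&(z>.089)&(z<.1))
    rep('probe',st&(z>.155)&(z<.18)&(V<60)); rep('probeall',st&(z>.11)&(V<40)); rep('awl',st&(z>.11)&(z<.16)&(S>80)&(V>25))
    rep('mat',ok&(x>.2)&(x<.6)&(y>.1)&(y<.4)&(z<.015)&(V<45))
    rep('bench',ok&(x>.2)&(x<.3)&(y>-.2)&(y<.2))
E
python3 m.py
python3 - <<'E'
from m import *
s=load('top'); a=cv2.resize(s['image'][160:270,240:380],None,fx=4,fy=4,interpolation=cv2.INTER_CUBIC)
t=load('side'); b=cv2.resize(t['image'][180:310,240:350],(372,440),interpolation=cv2.INTER_CUBIC)
cv2.imwrite('pics/c1.png',cv2.resize(np.hstack([a,b]),(800,378))[...,::-1])
E
```

```text
top bail 175 mean [ 0.5899 -0.0631  0.2254] zmed/max 0.2257 0.2312 rect [590.2 -63. ] [13.6 53. ] 15.8
top rim 290 mean [ 0.5796 -0.0831  0.1628] zmed/max 0.1631 0.1718 rect [586.6 -76.1] [ 86.1 121.6] 1.4
top base 549 mean [ 0.5557 -0.0899  0.0197] zmed/max 0.0197 0.0258 rect [588.3 -65.8] [151.2 109. ] 74.6
top risers 323 mean [ 0.5806 -0.0844  0.162 ] zmed/max 0.1625 0.1678 rect [586.6 -77.6] [ 86.5 124.1] 0.5
top standtop 1546 mean [ 0.5    -0.3077  0.095 ] zmed/max 0.095 0.0999 rect [ 500.4 -309.1] [ 75.7 131. ] 33.0
top probe 86 mean [ 0.5167 -0.3332  0.1635] zmed/max 0.1643 0.1672 rect [ 516.  -334.6] [20.5 16.5] 88.6
top probeall 97 mean [ 0.5126 -0.3218  0.1432] zmed/max 0.1428 0.1672 rect [ 499.6 -299.8] [18.  79.4] 28.1
top awl 207 mean [ 0.485  -0.2814  0.1417] zmed/max 0.1436 0.1566 rect [ 500. -303.] [29.8 86.6] 37.5
top mat 2380 mean [0.5406 0.3001 0.0061] zmed/max 0.0061 0.0121 rect [537.5 300.5] [143.1 125. ] 89.8
top bench 7159 mean [ 0.2495 -0.0016  0.0006] zmed/max 0.0005 0.008 rect [ 2.498e+02 -1.000e-01] [399.7  99.5] 90.0
side bail 168 mean [ 0.5874 -0.0641  0.2251] zmed/max 0.2261 0.2319 rect [587.9 -59.7] [13.6 61.2] 16.4
side rim 335 mean [ 0.576  -0.0838  0.1631] zmed/max 0.1628 0.1714 rect [585.2 -76. ] [ 82.8 120.8] 12.0
side base 850 mean [ 0.5608 -0.105   0.0206] zmed/max 0.0209 0.0259 rect [ 522.  -108.6] [197.4 179.7] 31.4
side risers 362 mean [ 0.5739 -0.0843  0.161 ] zmed/max 0.1609 0.1678 rect [586.8 -76.8] [ 83.4 115.9] 15.9
side standtop 2003 mean [ 0.4955 -0.3182  0.0962] zmed/max 0.0962 0.1 rect [ 499.4 -310.4] [ 77.6 130.5] 33.4
side probe 58 mean [ 0.513  -0.3387  0.1628] zmed/max 0.1641 0.169 rect [ 514.9 -337.8] [17.7 17.3] 57.1
side probeall none
side awl 427 mean [ 0.4903 -0.3075  0.1389] zmed/max 0.1415 0.159 rect [ 492.8 -311.3] [28.  89.5] 24.9
side mat none
side bench 7582 mean [ 0.2491 -0.0213  0.0012] zmed/max 0.0012 0.008 rect [250.   0.] [100.  399.9] 0.0
```

View pics/c1.png

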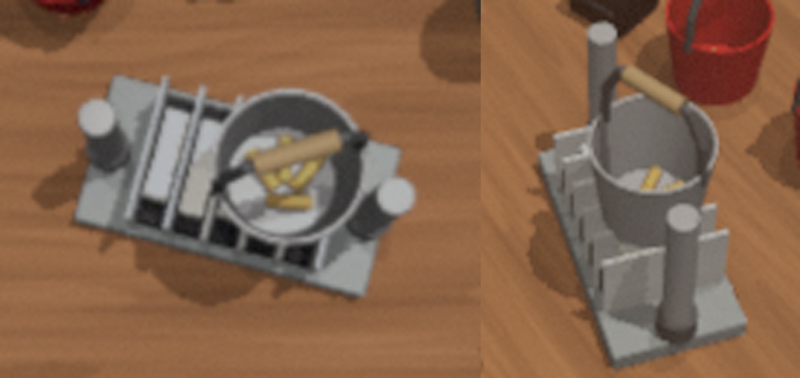

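The crop confirms it: a grey steel pail on the fins, with its wooden roller at about (0.589, -0.063, 0.22), which matches the expected height. Next I need the roller's direction and the mat centre.

```bash
cat >> h.py <<'E'
def delta(pos,yaw):
    """tool-frame shift (mm) and turn about tool z (deg) to reach TCP pos with tool x at world yaw (deg)"""
    st=sense(); M=R.from_rotvec(st['ee_rot']).as_matrix()
    cur=np.degrees(np.arctan2(M[1,0],M[0,0]))
    d=M.T@(np.array(pos)-st['tool_pos'])*1000
    t=-((yaw-cur+180)%360-180)
    print('shift',d.round(1),'turn',round(t,1),'curyaw',round(cur,1),'pos',st['tool_pos'].round(4),'t',st['time_s'],'F',st['force'].round(1),'w',round(float(st['gripper_width']),4)); return d,t
E
python3 - <<'E'
from m import *
import workcell
print([ (k,getattr(workcell,k)) for k in dir(workcell) if 'hold' in k.lower()])
s=load('top');P=cloud(s);hsv=cv2.cvtColor(s['image'],cv2.COLOR_RGB2HSV);S=hsv[...,1];V=hsv[...,2];x,y,z=np.moveaxis(P,-1,0)
for n in('top','side'):
    t=load(n);Q=cloud(t);h=cv2.cvtColor(t['image'],cv2.COLOR_RGB2HSV)
    m=(abs(Q[...,0]-.59)<.06)&(abs(Q[...,1]+.063)<.06)&(Q[...,2]>.205)&(Q[...,2]<.24)&(h[...,1]>70)&(h[...,0]<25)
    m=cv2.erode(m.astype(np.uint8),np.ones((2,2)))>0
    q=Q[m][:,:2];u=np.linalg.svd(q-q.mean(0))[2][0];print(n,'roller',q.mean(0),np.degrees(np.arctan2(u[1],u[0])))
m=((V<70)&(s['depth']>0)&(x>.42)&(x<.65)&(y>.18)&(y<.4)&(z<.02)).astype(np.uint8)
c=max(cv2.findContours(m,0,1)[0],key=cv2.contourArea)[:,0]
(a,b),r=cv2.minEnclosingCircle((P[c[:,1],c[:,0],:2]*1000).astype(np.float32));print('mat',a,b,r, cv2.contourArea(c))
mm=(np.hypot(x-.5875,y+.0635)<.055)&(z>.158)&(z<.172)
print('rim',cv2.minEnclosingCircle((P[mm][:,:2]*1000).astype(np.float32)))
delta([.589,-.063,.35],105)
E
```

```text
[('hold_point_z', 0.0187)]
top roller [ 0.58893034 -0.06438107] -73.11227954928145
side roller [ 0.58724807 -0.06643425] -74.1971609968723
mat 545.915771484375 300.88818359375 74.29297637939453 2586.0
rim ((587.6597290039062, -66.25660705566406), 52.07227325439453)
shift [ 556.2 -420.9 -155.7] turn -91.0 curyaw 14.0 pos [ 0.1513 -0.6059  0.1938] t 0.1 F [-0.5  0.1 -0.1] w 0.0854
```

Emit:
servo_tool([
  [10,-10,-40,0,1],
  [40,-30,-80,-8,1],
  [80,-60,-120,-16,1],
  [115,-87,-150,-24,1],
  [150,-114,-156,-32,1],
  [185,-140,-156,-40,1],
  [220,-166,-156,-48,1],
  [255,-193,-156,-56,1],
  [290,-219,-156,-64,1],
  [325,-246,-156,-72,1],
], grip_force=60)

```text
time_s: 1.1
tool_pos: [0.4078, -0.2874, 0.3504]
ee_rot: [-2.291, -2.149, 0.0]
force: [0.1, -0.2, -0.9]
gripper_width: 0.0855
gripper_force: 0.0
```

```bash
python3 -c "
from h import *
delta([.588,-.065,.26],106)"
```

```text
shift [233.4 165.7  90.3] turn -19.7 curyaw 86.3 pos [ 0.4078 -0.2874  0.3504] t 1.1 F [ 0.1 -0.2 -0.9] w 0.0855
```

Emit:
servo_tool([
  [30,21,0,-4,1],
  [63,45,0,-8,1],
  [96,69,10,-12,1],
  [130,93,30,-16,1],
  [164,117,55,-19.7,1],
  [198,141,80,-19.7,1],
  [220,156,90,-19.7,1],
  [233.4,165.7,90,-19.7,1],
  [233.4,165.7,90,-19.7,1],
])

```text
time_s: 2.0
tool_pos: [0.5895, -0.0654, 0.2604]
ee_rot: [-1.892, -2.507, -0.001]
force: [-0.5, 0.9, 0.1]
gripper_width: 0.0853
gripper_force: 0.0
```

```bash
python3 -c "
from h import *
delta([.588,-.065,.200],106)"
```

```text
shift [ 0.8 -1.3 60.4] turn -0.1 curyaw 105.9 pos [ 0.5895 -0.0654  0.2604] t 2.0 F [-0.5  0.9  0.1] w 0.0853
```

Emit:
servo_tool([
  [0.5,-1,20,0,1],
  [0.5,-1,40,0,1],
  [0.5,-1,55,0,1],
  [0.5,-1,59,0,1],
  [0.5,-1,59,0,0],
  [0.5,-1,59,0,0],
  [0.5,-1,59,0,0],
  [0.5,-1,59,0,0],
  [0.5,-1,59,0,0],
  [0.5,-1,59,0,0],
], grip_force=60)

```text
time_s: 3.0
tool_pos: [0.5877, -0.0674, 0.2017]
ee_rot: [1.896, 2.504, 0.0]
force: [0.8, -0.4, 0.7]
gripper_width: 0.0003
gripper_force: 0.0
```

The fingers closed on nothing, so I'll look.

Run:
```python
from m import *
t=snap('side');a=t['image'][120:320,180:380];u=snap('top');b=u['image'][110:310,220:420]
cv2.imwrite('pics/c2.png',cv2.resize(np.hstack([a,b]),(800,400),interpolation=cv2.INTER_CUBIC)[...,::-1])
print(sense()['gripper_width'],sense()['gripper_force'])
```

```text
-4.8227266935702896e-05 0.0
```

View pics/c2.png

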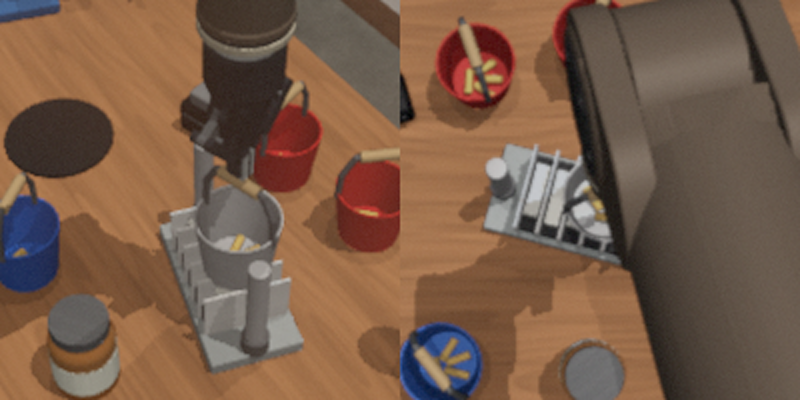

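The picture shows the pail upright, with the shut fingers on the far side of the roller (crop (240,185)). I'll measure the roller and the fingers in this view.

Run:
```python
from m import *
t=load('side');Q=cloud(t);h=cv2.cvtColor(t['image'],cv2.COLOR_RGB2HSV);z=Q[...,2]
r=(abs(Q[...,0]-.59)<.08)&(abs(Q[...,1]+.065)<.08)
m=r&(z>.195)&(h[...,1]>90)&(h[...,0]<25)&(h[...,2]>90)
q=Q[m];print('roller',len(q),q.min(0).round(3),q.max(0).round(3),np.median(q,0).round(4),np.argwhere(m).mean(0))
for a in np.arange(.17,.30,.01):
    k=r&(h[...,2]<110)&~m&(z>a)&(z<=a+.01)
    if k.sum(): q=Q[k];print(round(a,2),len(q),q.min(0).round(3),q.max(0).round(3))
mm=r&(z>.158)&(z<.172)&(h[...,1]<60);print('rim',cv2.minEnclosingCircle((Q[mm][:,:2]*1000).astype(np.float32)))
print(R.from_rotvec(sense()['ee_rot']).as_matrix().round(3))
```

```text
roller 177 [ 0.546 -0.108  0.216] [ 0.65  -0.033  0.449] [ 0.5875 -0.0664  0.2267] [195.14689266 301.10734463]
0.17 21 [ 0.573 -0.112  0.17 ] [ 0.605 -0.019  0.18 ]
0.18 23 [ 0.573 -0.112  0.181] [ 0.606 -0.022  0.189]
0.19 26 [ 0.573 -0.112  0.191] [ 0.607 -0.022  0.2  ]
0.2 31 [ 0.574 -0.109  0.2  ] [ 0.604 -0.023  0.21 ]
0.21 25 [ 0.576 -0.103  0.21 ] [ 0.602 -0.028  0.22 ]
0.22 25 [ 0.576 -0.099  0.22 ] [ 0.601 -0.034  0.227]
0.24 22 [ 0.575 -0.08   0.241] [ 0.597 -0.066  0.25 ]
0.25 44 [ 0.572 -0.081  0.25 ] [ 0.602 -0.065  0.26 ]
0.26 41 [ 0.573 -0.081  0.26 ] [ 0.602 -0.068  0.27 ]
0.27 29 [ 0.575 -0.082  0.27 ] [ 0.598 -0.072  0.279]
0.28 52 [ 0.56  -0.089  0.281] [ 0.618 -0.062  0.29 ]
0.29 114 [ 0.554 -0.09   0.29 ] [ 0.628 -0.062  0.3  ]
rim ((588.23828125, -79.99137878417969), 63.26119613647461)
[[-0.271  0.963  0.   ]
 [ 0.963  0.271 -0.   ]
 [-0.     0.    -1.   ]]
```

Run:
```python
from m import *
t=load('side');Q=cloud(t)
a=cv2.resize(t['image'][150:250,260:340],(480,600),interpolation=cv2.INTER_CUBIC);cv2.imwrite('pics/c3.png',a[...,::-1])
def px(p):
    c=np.linalg.inv(t['cam_to_world'])@np.r_[p,1]; return [round(float(v),1) for v in (t['cx']+t['fx']*c[0]/-c[2], t['cy']+t['fy']*c[1]/c[2], -c[2])]
for z in(.2017,.22,.24,.26):
    p=px([.5877,-.0674,z]);u,v=int(p[0]+.5),int(p[1]+.5);print(z,p,'depth',t['depth'][v-1:v+2,u].round(3),'crop',(p[0]-260)*6,(p[1]-150)*6)
```

```text
0.2017 [299.4, 218.3, 1.0] depth [1.089 1.095 1.099] crop 236.39999999999986 409.80000000000007
0.22 [299.6, 212.4, 1.0] depth [1.003 1.002 1.004] crop 237.60000000000014 374.40000000000003
0.24 [299.8, 205.7, 1.0] depth [0.977 0.983 0.979] crop 238.80000000000007 334.19999999999993
0.26 [300.1, 198.8, 1.0] depth [0.959 0.963 0.964] crop 240.60000000000014 292.80000000000007
```

View pics/c3.png

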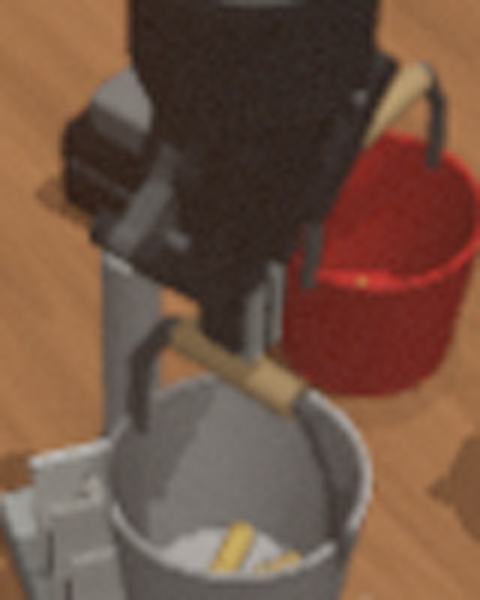

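The picture shows the shut fingers ending just above the roller, at about z 0.235. They look roughly 30 mm higher than the reported TCP. I'll open, lower by a safe amount (still above the rim), and measure the tips.

Emit:
servo_tool([
  [0,0,-5,0,1],
  [0,0,-5,0,1],
  [0,0,-5,0,1],
  [0,0,-5,0,1],
  [0,0,5,0,1],
  [0,0,12,0,1],
  [0,0,18,0,1],
  [0,0,18,0,1],
])

```text
time_s: 3.9
tool_pos: [0.5868, -0.0675, 0.1821]
ee_rot: [-1.896, -2.503, 0.002]
force: [-0.0, 0.7, -0.7]
gripper_width: 0.085
gripper_force: 0.0
```

Run:
```python
from m import *
t=snap('side');print(sense()['gripper_width'])
cv2.imwrite('pics/c4.png',cv2.resize(t['image'][150:250,240:360],(720,600),interpolation=cv2.INTER_CUBIC)[...,::-1])
```

```text
0.08532387640233165
```

View pics/c4.png

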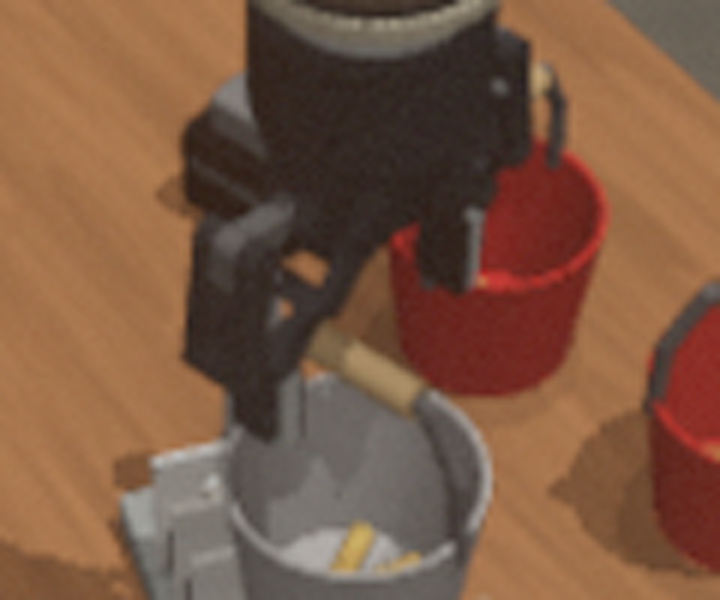

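The open fingers now straddle the roller, with tips at crop (265,435) and (450,285). I'll read the tip height before closing.

Run:
```python
from m import *
t=load('side');Q=cloud(t);h=cv2.cvtColor(t['image'],cv2.COLOR_RGB2HSV)
for (u,v) in((280,206),(282,214),(283,218),(284,221),(288,221),(315,197),(316,196)): print(u,v,Q[v,u].round(3),h[v,u])
for uv in ((300,210),(305,213)): print('roller',Q[uv[1],uv[0]].round(3))
```

```text
280 206 [ 0.522 -0.097  0.305] [ 13 105  51]
282 214 [ 0.523 -0.102  0.287] [ 5 57 58]
283 218 [ 0.533 -0.089  0.257] [ 8 71 54]
284 221 [ 0.535 -0.09   0.248] [11 79 55]
288 221 [ 0.543 -0.092  0.245] [ 10  20 112]
315 197 [ 0.629 -0.062  0.236] [ 13 101  53]
316 196 [ 0.631 -0.063  0.24 ] [ 10 112  50]
roller [ 0.589 -0.067  0.226]
roller [ 0.592 -0.08   0.227]
```

The camera puts the open tips at z≈0.242, against an expected 0.195. So the fingers really end about 40–45 mm above the reported TCP, and I'll lower accordingly.

Emit:
servo_tool([
  [0,0,10,0,1],
  [0,0,18,0,1],
  [0,0,24,0,1],
  [0,0,24,0,1],
  [0,0,24,0,0],
  [0,0,24,0,0],
  [0,0,24,0,0],
  [0,0,24,0,0],
  [0,0,24,0,0],
], grip_force=60)

```text
time_s: 4.85
tool_pos: [0.5879, -0.0674, 0.1598]
ee_rot: [1.896, 2.504, 0.001]
force: [2.0, 0.3, 3.4]
gripper_width: 0.0128
gripper_force: 49.1
```

Gripped at 13 mm width. Lift.

Emit:
servo_tool([
  [0,0,-4,0,0],
  [0,0,-12,0,0],
  [0,0,-24,0,0],
  [0,0,-40,0,0],
  [0,0,-60,0,0],
  [0,0,-80,0,0],
  [0,0,-98,0,0],
  [0,0,-112,0,0],
  [0,0,-120,0,0],
  [0,0,-120,0,0],
])

```text
time_s: 5.85
tool_pos: [0.5881, -0.0673, 0.2807]
ee_rot: [1.896, 2.503, 0.001]
force: [0.1, -0.1, -3.9]
gripper_width: 0.0125
gripper_force: 58.5
```

Run:
```python
from m import *
t=snap('side');Q=cloud(t);h=cv2.cvtColor(t['image'],cv2.COLOR_RGB2HSV)
r=(abs(Q[...,0]-.588)<.07)&(abs(Q[...,1]+.067)<.07)
m=r&(Q[...,2]>.3)&(h[...,1]>90)&(h[...,0]<25)&(h[...,2]>90)
print('roller',np.median(Q[m],0),m.sum())
d,_=delta([.546,.301,sense()['tool_pos'][2]],106)
for n in [106,120]: delta([.546,.301,.29],n)
```

```text
roller [ 0.58935229 -0.08108435  0.34870739] 88
shift [365.9  59.8  -0. ] turn -0.3 curyaw 105.7 pos [ 0.5876 -0.0674  0.2796] t 5.9 F [-0.8  0.1 -3.9] w 0.0119
shift [365.9  59.8 -10.5] turn -0.3 curyaw 105.7 pos [ 0.5876 -0.0674  0.2796] t 5.9 F [-0.8  0.1 -3.9] w 0.0119
shift [365.9  59.8 -10.5] turn -14.3 curyaw 105.7 pos [ 0.5876 -0.0674  0.2796] t 5.9 F [-0.8  0.1 -3.9] w 0.0119
```

Emit:
servo_tool([
  [4,1,0,0,0],
  [14,2,0,0,0],
  [30,5,0,0,0],
  [52,8,0,0,0],
  [76,12,0,0,0],
  [102,17,0,0,0],
  [128,21,0,0,0],
  [154,25,0,0,0],
  [180,29,0,0,0],
  [206,34,0,0,0],
])

```text
time_s: 6.9
tool_pos: [0.5633, 0.1429, 0.2794]
ee_rot: [-1.894, -2.506, -0.0]
force: [0.3, 0.3, -2.5]
gripper_width: 0.012
gripper_force: 58.4
```

Emit:
servo_tool([
  [26,4,0,0,0],
  [52,8,0,0,0],
  [76,12,0,0,0],
  [100,16,0,0,0],
  [120,19,0,0,0],
  [137,22,0,0,0],
  [150,24,0,0,0],
  [157,26,0,0,0],
  [160,26,0,0,0],
  [160,26,0,0,0],
])

```text
time_s: 7.9
tool_pos: [0.546, 0.3011, 0.2794]
ee_rot: [1.897, 2.504, -0.001]
force: [0.2, -0.4, -3.0]
gripper_width: 0.012
gripper_force: 58.4
```

```bash
python3 -c "
from h import *
delta([.546,.301,.085],106)"
```

```text
shift [-1.000e-01 -0.000e+00  1.944e+02] turn -0.3 curyaw 105.7 pos [0.546  0.3011 0.2794] t 7.9 F [ 0.2 -0.4 -3. ] w 0.012
```

Emit:
servo_tool([
  [0,0,8,0,0],
  [0,0,26,0,0],
  [0,0,52,0,0],
  [0,0,80,0,0],
  [0,0,108,0,0],
  [0,0,134,0,0],
  [0,0,156,0,0],
  [0,0,174,0,0],
  [0,0,186,0,0],
  [0,0,190,0,0],
])

```text
time_s: 8.9
tool_pos: [0.5458, 0.2998, 0.0879]
ee_rot: [-1.898, -2.503, 0.003]
force: [-0.2, -0.5, -3.6]
gripper_width: 0.0124
gripper_force: 58.4
```

Emit:
servo_tool([
  [0,0,1.5,0,0],
  [0,0,3,0,0],
  [0,0,4.5,0,0],
  [0,0,6,0,0],
  [0,0,7.5,0,0],
  [0,0,7.5,0,0],
])

```text
time_s: 9.5
tool_pos: [0.5461, 0.3011, 0.0819]
ee_rot: [1.897, 2.504, -0.0]
force: [-0.1, 0.1, -2.8]
gripper_width: 0.0125
gripper_force: 58.4
```

Emit:
servo_tool([
  [0,0,0.5,0,0],
  [0,0,1,0,0],
  [0,0,1.5,0,0],
  [0,0,2,0,0],
  [0,0,2,0,0],
])

```text
time_s: 10.0
tool_pos: [0.547, 0.3017, 0.0808]
ee_rot: [1.896, 2.504, 0.003]
force: [1.0, -0.5, 4.9]
gripper_width: 0.012
gripper_force: 59.1
```

Contact (force reversed to +5 N). Release and rise.

Emit:
servo_tool([
  [0,0,0,0,0.3],
  [0,0,0,0,0.6],
  [0,0,0,0,1],
  [0,0,0,0,1],
  [0,0,-20,0,1],
  [0,0,-55,0,1],
  [0,0,-100,0,1],
  [0,0,-150,0,1],
  [0,0,-200,0,1],
  [0,0,-230,0,1],
])

```text
time_s: 11.0
tool_pos: [0.5465, 0.302, 0.3144]
ee_rot: [1.896, 2.504, 0.007]
force: [-0.2, 0.7, -0.1]
gripper_width: 0.0854
gripper_force: 0.0
```

Emit:
servo_tool([
  [-30,0,0,8,1],
  [-70,0,0,16,1],
  [-115,0,0,24,1],
  [-160,0,0,32,1],
  [-205,0,0,40,1],
  [-250,0,0,48,1],
  [-295,0,0,56,1],
  [-340,-20,0,64,1],
  [-385,-40,0,72,1],
  [-420,-60,0,72,1],
])

```text
time_s: 12.0
tool_pos: [0.6016, -0.1227, 0.3097]
ee_rot: [3.009, 0.901, -0.001]
force: [0.9, -0.2, 0.3]
gripper_width: 0.0857
gripper_force: 0.0
```

Run:
```python
from m import *
s=snap('top');t=snap('side');save(s,'top5.png')
cv2.imwrite('pics/c5.png',np.hstack([cv2.resize(s['image'][100:310,130:410],(400,300)),cv2.resize(t['image'][150:330,150:390],(400,300))])[...,::-1])
delta([.516,-.335,.2],90)
for n,t in(('top',s),('side',t)):
    Q=cloud(t);h=cv2.cvtColor(t['image'],cv2.COLOR_RGB2HSV);x,y,z=np.moveaxis(Q,-1,0)
    b=(abs(x-.585)<.11)&(abs(y+.067)<.14)
    rs=(z>.15)&(z<.17)&b
    k,lab=cv2.connectedComponents(rs.astype(np.uint8))
    for i in range(1,k):
        q=Q[lab==i]
        if len(q)>15: print(n,'riser',len(q),q.mean(0).round(4),cv2.minEnclosingCircle((q[:,:2]*1000).astype(np.float32)))
    rk=b&(z>.05)&(z<.075)&(h[...,2]>120)&(h[...,1]<50)
    print(n,'whiteish',rk.sum())
    ro=(abs(x-.546)<.08)&(abs(y-.3)<.08)
    print('pail rim',cv2.minEnclosingCircle((Q[ro&(z>.078)&(z<.093)][:,:2]*1000).astype(np.float32)),'bail top',Q[ro][:,2].max())
```

```text
shift [-183.7  127.2  110.7] turn -56.9 curyaw 33.1 pos [ 0.6005 -0.1276  0.3098] t 12.1 F [ 0.9  0.6 -0.1] w 0.0855
top riser 99 [0.6222 0.0545 0.159 ] ((622.5505981445312, 54.96448516845703), 11.675430297851562)
top riser 107 [ 0.5716 -0.1272  0.1592] ((571.8471069335938, -127.95036315917969), 12.012733459472656)
top whiteish 1013
pail rim ((548.576416015625, 304.4806823730469), 48.75643539428711) bail top 0.15073062579195418
side riser 91 [0.6211 0.0512 0.1589] ((623.0469970703125, 53.61769104003906), 12.675375938415527)
side riser 119 [ 0.57   -0.1316  0.1594] ((571.2734985351562, -130.37567138671875), 12.39526081085205)
side whiteish 1192
pail rim ((550.3856201171875, 303.9173889160156), 50.96853256225586) bail top 0.15244431672261827
```

View pics/c5.png

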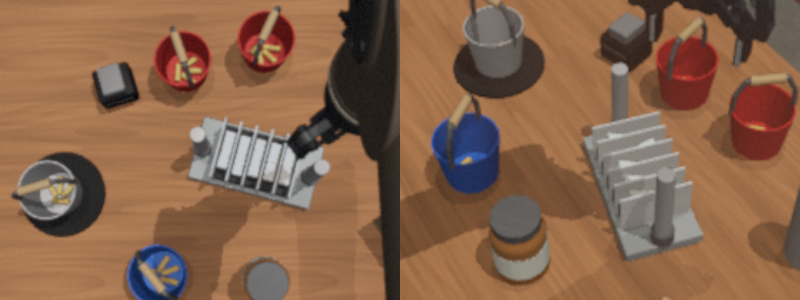

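The pail is upright on the mat, with its rim centre at (0.549, 0.304) against the mat's (0.546, 0.301). In the left crop the rockers show at (225–280,150–160). From the risers, the bank is at (0.597, -0.037) with yaw -15.5°. The probe hole, from the stand rectangle, is at (0.517, -0.336), which agrees with the handle. I'm going to the probe.

Emit:
servo_tool([
  [-10,5,0,-8,1],
  [-40,25,0,-16,1],
  [-75,50,10,-24,1],
  [-110,75,30,-32,1],
  [-145,100,50,-40,1],
  [-170,118,70,-48,1],
  [-184,127,80,-56,1],
  [-184,127,90,-64,1],
  [-184,127,100,-72,1],
  [-184,127,110,-80,1],
])

```text
time_s: 13.1
tool_pos: [0.5198, -0.3267, 0.1995]
ee_rot: [-1.709, -2.636, -0.001]
force: [-0.2, 0.3, -0.1]
gripper_width: 0.085
gripper_force: 0.0
```

Run:
```python
from m import *
delta([.517,-.336,.13],123)
s=snap('top');save(s,'top6.png')
Q=cloud(s);h=cv2.cvtColor(s['image'],cv2.COLOR_RGB2HSV)
c=np.array([.597,-.0372]);a=np.radians(-15.5);Rb=np.array([[np.cos(a),np.sin(a)],[-np.sin(a),np.cos(a)]])
L=(Q[...,:2]-c)@Rb.T*1000
for k in range(5):
    y0=-52+26*k
    row=[]
    for x0 in range(-36,37,8):
        m=(abs(L[...,1]-y0)<6)&(abs(L[...,0]-x0)<4)&(Q[...,2]<.082)
        row.append(f"{np.median(Q[m][:,2])*1000:.0f}" if m.sum()>1 else '-')
    print(y0,row)
t=snap('side');cv2.imwrite('pics/c6.png',np.hstack([cv2.resize(s['image'][170:255,250:365],(400,300),interpolation=cv2.INTER_CUBIC),cv2.resize(t['image'][180:320,240:350],(380,300),interpolation=cv2.INTER_CUBIC)])[...,::-1])
```

```text
shift [-7.4 -6.4 69.5] turn -8.9 curyaw 114.1 pos [ 0.5198 -0.3267  0.1995] t 13.1 F [-0.2  0.3 -0.1] w 0.085
-52 ['45', '72', '70', '64', '60', '58', '58', '59', '58', '46']
-26 ['45', '71', '69', '65', '61', '58', '57', '59', '58', '46']
0 ['45', '70', '69', '65', '60', '58', '58', '58', '58', '47']
26 ['45', '60', '59', '59', '58', '60', '63', '68', '70', '45']
52 ['45', '70', '69', '63', '60', '58', '58', '57', '58', '45']
```

View pics/c6.png

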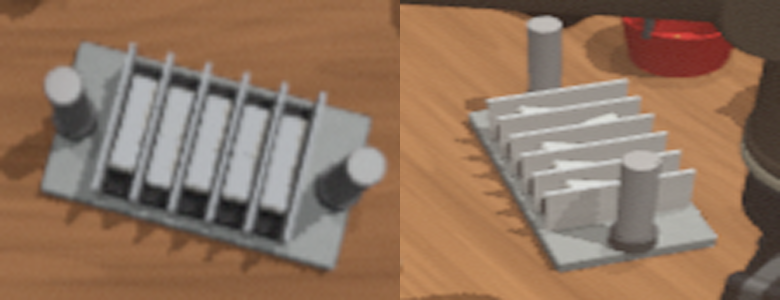

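The depth profile singles out the rocker at bank y=+26, second from the left in the crop at (165,130). Its far half is raised to 70 mm, while the other four have the near half raised. Now to the probe.

Emit:
servo_tool([
  [-4,-3,0,-5,1],
  [-7.4,-6.4,20,-9,1],
  [-7.4,-6.4,45,-9,1],
  [-7.4,-6.4,65,-9,1],
  [-7.4,-6.4,70,-9,1],
  [-7.4,-6.4,70,-9,1],
])

```text
time_s: 13.8
tool_pos: [0.5167, -0.3361, 0.1299]
ee_rot: [-1.508, -2.755, -0.0]
force: [-0.0, 0.4, -0.2]
gripper_width: 0.0853
gripper_force: 0.0
```

Run:
```python
from m import *
t=snap('side');Q=cloud(t);h=cv2.cvtColor(t['image'],cv2.COLOR_RGB2HSV);x,y,z=np.moveaxis(Q,-1,0)
cv2.imwrite('pics/c7.png',cv2.resize(t['image'][270:420,260:420],(640,600),interpolation=cv2.INTER_CUBIC)[...,::-1])
delta([.517,-.336,.072],123)
u=np.array([np.cos(np.radians(33)),np.sin(np.radians(33))]);a=((Q[...,:2]-[.517,-.336])@u)*1000
for lo in range(130,230,8):
    m=(np.hypot(x-.517,y+.336)<.075)&(z*1000>lo)&(z*1000<=lo+8); 
    if m.sum(): print(lo,m.sum(),[int(v) for v in np.percentile(a[m],[0,10,50,90,100])])
```

```text
shift [ 0.6 -0.1 58.8] turn -0.4 curyaw 122.6 pos [ 0.5174 -0.3364  0.1308] t 13.85 F [-0.3  0.2  0.9] w 0.0856
130 57 [-16, -15, -11, 0, 9]
138 92 [-15, -13, -8, 3, 11]
146 100 [-12, -8, -1, 6, 9]
154 7 [-8, -7, -3, -1, 0]
162 5 [-6, -6, -5, -1, 0]
178 1 [-53, -53, -53, -53, -53]
186 5 [-56, -56, -56, -47, -45]
194 1 [-47, -47, -47, -47, -47]
202 1 [-48, -48, -48, -48, -48]
218 2 [-56, -56, -54, -52, -52]
226 18 [-74, -74, -60, -47, -39]
```

View pics/c7.png

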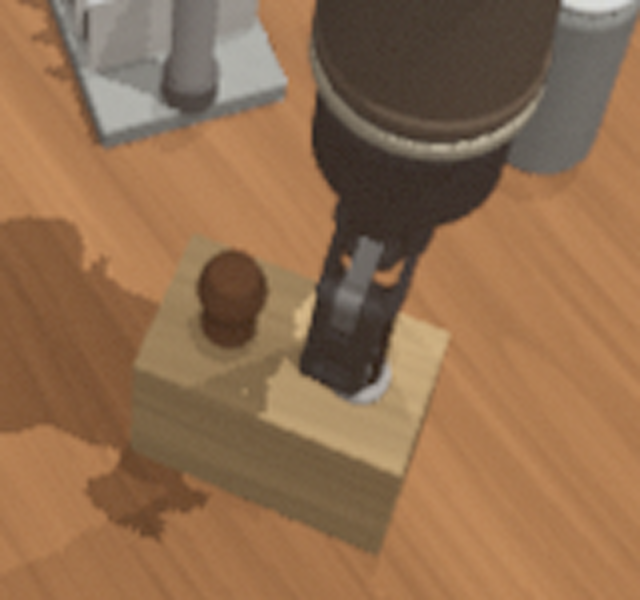

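The near finger stands over the probe (finger (345,340), flange (370,385)), well clear of the awl. Its tip height of 0.182 confirms the ~40 mm offset. Descend and grip.

Emit:
servo_tool([
  [0.5,0,15,0,1],
  [0.5,0,35,0,1],
  [0.5,0,50,0,1],
  [0.5,0,57,0,1],
  [0.5,0,57,0,1],
  [0.5,0,57,0,0],
  [0.5,0,57,0,0],
  [0.5,0,57,0,0],
  [0.5,0,57,0,0],
  [0.5,0,57,0,0],
], grip_force=70)

```text
time_s: 14.85
tool_pos: [0.5168, -0.3362, 0.0736]
ee_rot: [1.505, 2.756, -0.0]
force: [-0.3, 0.7, 2.8]
gripper_width: 0.0207
gripper_force: 68.2
```

Emit:
servo_tool([
  [0,0,-8,0,0],
  [0,0,-24,0,0],
  [0,0,-45,0,0],
  [0,0,-70,0,0],
  [0,0,-95,0,0],
  [0,0,-120,0,0],
  [0,0,-145,0,0],
  [0,0,-165,0,0],
  [0,0,-170,0,0],
  [0,0,-170,0,0],
])

```text
time_s: 15.85
tool_pos: [0.5167, -0.3362, 0.2436]
ee_rot: [1.505, 2.756, -0.0]
force: [-0.7, 0.1, -1.6]
gripper_width: 0.0205
gripper_force: 68.4
```

Run:
```python
from m import *
delta([.6251,-.018,.24],74.5)
t=snap('side');Q=cloud(t);x,y,z=np.moveaxis(Q,-1,0)
for lo in range(170,260,10):
    m=(np.hypot(x-.517,y+.336)<.03)&(z*1000>lo)&(z*1000<=lo+10)
    if m.sum()>1: print(lo,m.sum(),Q[m].mean(0).round(4))
```

```text
shift [209.1 263.2   3.5] turn 48.2 curyaw 122.7 pos [ 0.5167 -0.3362  0.2436] t 15.85 F [-0.7  0.1 -1.6] w 0.0205
190 17 [ 0.5141 -0.3399  0.1952]
200 18 [ 0.5145 -0.3394  0.2057]
210 16 [ 0.5144 -0.3399  0.2152]
220 18 [ 0.5145 -0.3393  0.2248]
230 18 [ 0.5142 -0.3398  0.2347]
240 18 [ 0.5139 -0.3393  0.2442]
```

The shaft hangs vertical, on the TCP axis to within 1 mm. Moving to above the tripped rocker.

Emit:
servo_tool([
  [8,10,0,5,0],
  [28,35,0,12,0],
  [52,65,0,20,0],
  [77,97,0,28,0],
  [102,129,0,36,0],
  [127,160,0,44,0],
  [152,191,0,48,0],
  [175,220,0,48,0],
  [195,245,0,48,0],
  [205,258,0,48,0],
])

```text
time_s: 16.9
tool_pos: [0.6224, -0.0204, 0.2414]
ee_rot: [-2.491, -1.91, 0.001]
force: [-0.6, 0.3, -0.7]
gripper_width: 0.0208
gripper_force: 68.4
```

Emit:
servo_tool([
  [0,0,0,0,0],
  [0,0,0,0,0],
])

```text
time_s: 17.1
tool_pos: [0.6223, -0.0256, 0.242]
ee_rot: [-2.498, -1.905, 0.003]
force: [-0.6, -0.6, 0.1]
gripper_width: 0.0208
gripper_force: 68.4
```

Run:
```python
from m import *
delta([.6251,-.018,.15],74.5)
```

```text
shift [ 8.3  0.8 92. ] turn 0.2 curyaw 74.7 pos [ 0.6223 -0.0256  0.242 ] t 17.1 F [-0.6 -0.6  0.1] w 0.0208
```

Emit:
servo_tool([
  [4,0.5,15,0,0],
  [8.3,0.8,40,0,0],
  [8.3,0.8,65,0,0],
  [8.3,0.8,80,0,0],
  [8.3,0.8,86,0,0],
  [8.3,0.8,86,0,0],
])

```text
time_s: 17.7
tool_pos: [0.6248, -0.0176, 0.1556]
ee_rot: [-2.498, -1.904, 0.003]
force: [-0.2, 0.3, -1.6]
gripper_width: 0.0202
gripper_force: 68.4
```

Run:
```python
from m import *
delta([.6251,-.018,.117],74.5)
t=snap('side');Q=cloud(t);x,y,z=np.moveaxis(Q,-1,0)
cv2.imwrite('pics/c8.png',cv2.resize(t['image'][140:300,230:370],(525,600),interpolation=cv2.INTER_CUBIC)[...,::-1])
tp=sense()['tool_pos'][:2];cam=t['cam_to_world'][:2,3]-tp;cam/=np.linalg.norm(cam)
for lo in range(90,180,10):
    m=(np.hypot(x-tp[0],y-tp[1])<.02)&(z*1000>lo)&(z*1000<=lo+10)
    if m.sum()>1: print(lo,m.sum(),(Q[m].mean(0)[:2]-cam*.0045).round(4))
```

```text
shift [-0.2  0.4 38.6] turn 0.1 curyaw 74.6 pos [ 0.6248 -0.0176  0.1556] t 17.7 F [-0.2  0.3 -1.6] w 0.0202
100 12 [ 0.6248 -0.0178]
110 12 [ 0.6257 -0.0187]
120 15 [ 0.6253 -0.0177]
130 15 [ 0.6258 -0.0179]
140 14 [ 0.6251 -0.0177]
150 13 [ 0.6255 -0.0187]
160 8 [ 0.6252 -0.0188]
170 8 [ 0.6213 -0.0236]
```

View pics/c8.png

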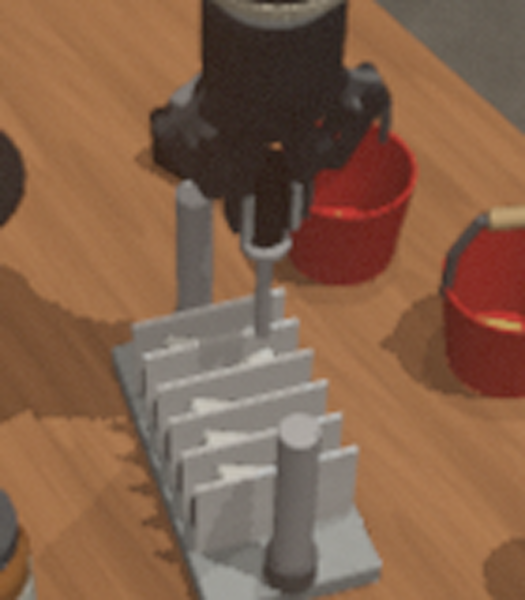

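The tip is at (262,335), in line with the second slot from the far end, over the raised far half at (262,358). Press slowly.

Emit:
servo_tool([
  [0,0,10,0,0],
  [0,0,20,0,0],
  [0,0,26,0,0],
  [0,0,29,0,0],
  [0,0,32,0,0],
  [0,0,34,0,0],
  [0,0,36,0,0],
  [0,0,37,0,0],
])

```text
time_s: 18.55
tool_pos: [0.6264, -0.0164, 0.1203]
ee_rot: [2.496, 1.906, 0.002]
force: [1.8, -1.4, 3.8]
gripper_width: 0.0205
gripper_force: 68.9
```

Emit:
servo_tool([
  [0,0,1,0,0],
  [0,0,2,0,0],
  [0,0,3,0,0],
  [0,0,3,0,0],
  [0,0,3,0,0],
])

```text
time_s: 19.05
tool_pos: [0.6258, -0.0163, 0.117]
ee_rot: [-2.497, -1.906, -0.0]
force: [2.8, -0.1, 2.3]
gripper_width: 0.0203
gripper_force: 69.0
```

Emit:
servo_tool([
  [0,0,1,0,0],
  [0,0,2,0,0],
  [0,0,3,0,0],
  [0,0,3,0,0],
  [0,0,3,0,0],
])

```text
time_s: 19.55
tool_pos: [0.6264, -0.0161, 0.116]
ee_rot: [2.496, 1.906, 0.002]
force: [-1.8, -0.6, 18.6]
gripper_width: 0.0209
gripper_force: 70.7
```

Hard stop reached: 18.6 N at the predicted height. Lift, clear away and check.

Emit:
servo_tool([
  [0,0,-10,0,0],
  [0,0,-30,0,0],
  [0,0,-55,0,0],
  [0,0,-85,0,0],
  [0,0,-110,0,0],
  [0,0,-128,0,0],
  [0,0,-132,0,0],
  [0,0,-132,0,0],
])

```text
time_s: 20.35
tool_pos: [0.6251, -0.0163, 0.2455]
ee_rot: [-2.496, -1.906, 0.002]
force: [-0.7, -0.2, -1.7]
gripper_width: 0.0206
gripper_force: 68.8
```

Run:
```python
from m import *
delta([.517,-.336,.2436],122.7)
```

```text
shift [-336.9  -20.1    2. ] turn -48.0 curyaw 74.7 pos [ 0.6251 -0.0163  0.2455] t 20.35 F [-0.7 -0.2 -1.7] w 0.0206
```

Emit:
servo_tool([
  [-12,0,0,-5,0],
  [-42,-2,0,-12,0],
  [-80,-4,0,-20,0],
  [-120,-7,0,-28,0],
  [-160,-9,0,-36,0],
  [-200,-12,0,-44,0],
  [-240,-14,0,-48,0],
  [-280,-17,0,-48,0],
  [-315,-19,0,-48,0],
  [-332,-20,0,-48,0],
])

```text
time_s: 21.35
tool_pos: [0.5158, -0.3351, 0.2437]
ee_rot: [-1.51, -2.75, 0.003]
force: [-0.4, -0.7, -1.4]
gripper_width: 0.0204
gripper_force: 68.5
```

Emit:
servo_tool([
  [-3,0,0,0,0],
  [-3,0,0,0,0],
  [-3,0,0,0,0],
])

```text
time_s: 21.65
tool_pos: [0.5214, -0.3314, 0.2456]
ee_rot: [-1.501, -2.759, -0.002]
force: [0.5, 0.3, -0.7]
gripper_width: 0.0205
gripper_force: 68.5
```

Run:
```python
from m import *
delta([.517,-.336,.16],122.7)
s=snap('top');Q=cloud(s)
c=np.array([.597,-.0372]);a=np.radians(-15.5);Rb=np.array([[np.cos(a),np.sin(a)],[-np.sin(a),np.cos(a)]])
L=(Q[...,:2]-c)@Rb.T*1000
for k in range(5):
    y0=-52+26*k; row=[]
    for x0 in range(-28,30,8):
        m=(abs(L[...,1]-y0)<6)&(abs(L[...,0]-x0)<4)&(Q[...,2]<.082)
        row.append(f"{np.median(Q[m][:,2])*1000:.0f}" if m.sum()>1 else '-')
    print(y0,row)
t=snap('side');Q=cloud(t);x,y,z=np.moveaxis(Q,-1,0)
tp=sense()['tool_pos'][:2];cam=t['cam_to_world'][:2,3]-tp;cam/=np.linalg.norm(cam)
for lo in range(180,260,8):
    m=(np.hypot(x-tp[0],y-tp[1])<.018)&(z*1000>lo)&(z*1000<=lo+8)
    if m.sum()>1: print(lo,m.sum(),(Q[m].mean(0)[:2]-cam*.0045).round(4),Q[m][:,2].min().round(4))
```

```text
shift [-1.5 -6.3 85.6] turn 0.2 curyaw 122.9 pos [ 0.5214 -0.3314  0.2456] t 21.65 F [ 0.5  0.3 -0.7] w 0.0205
-52 ['71', '69', '65', '60', '57', '57', '57', '59']
-26 ['71', '69', '65', '61', '57', '58', '58', '59']
0 ['70', '69', '65', '60', '58', '58', '59', '58']
26 ['70', '70', '64', '61', '58', '58', '57', '58']
52 ['70', '68', '63', '60', '58', '58', '57', '59']
188 6 [ 0.5221 -0.3323] 0.1907
196 18 [ 0.5223 -0.3315] 0.1965
204 9 [ 0.5231 -0.3326] 0.2044
212 14 [ 0.5225 -0.3322] 0.2122
220 18 [ 0.5227 -0.3322] 0.22
228 13 [ 0.5225 -0.3321] 0.2292
236 14 [ 0.5226 -0.3316] 0.2362
244 13 [ 0.522  -0.3324] 0.2442
252 2 [ 0.5204 -0.3317] 0.2522
```

All five rockers now read on, and the probe is still straight in the grip. Lower to just above the hole.

Emit:
servo_tool([
  [-1.5,-6.5,8,0,0],
  [-1.5,-6.5,30,0,0],
  [-1.5,-6.5,55,0,0],
  [-1.5,-6.5,72,0,0],
  [-1.5,-6.5,80,0,0],
  [-1.5,-6.5,80,0,0],
  [-1.5,-6.5,80,0,0],
])

```text
time_s: 22.45
tool_pos: [0.5163, -0.3387, 0.1667]
ee_rot: [1.505, 2.757, 0.0]
force: [0.9, -0.3, -0.7]
gripper_width: 0.0207
gripper_force: 68.5
```

Run:
```python
from m import *
delta([.5168,-.3362,.0736],122.7)
```

```text
shift [ 1.9  1.8 93.1] turn 0.0 curyaw 122.7 pos [ 0.5163 -0.3387  0.1667] t 22.45 F [ 0.9 -0.3 -0.7] w 0.0207
```

Emit:
servo_tool([
  [1.9,1.8,0,0,0],
  [1.9,1.8,0,0,0],
  [1.9,1.8,0,0,0],
])

```text
time_s: 22.75
tool_pos: [0.5168, -0.3361, 0.1667]
ee_rot: [1.505, 2.757, -0.0]
force: [0.6, -0.1, -1.3]
gripper_width: 0.0209
gripper_force: 68.5
```

Run:
```python
from m import *
delta([.5168,-.3362,.0736],122.7)
t=snap('side')
cv2.imwrite('pics/c9.png',cv2.resize(t['image'][280:400,280:400],(600,600),interpolation=cv2.INTER_CUBIC)[...,::-1])
```

```text
shift [-0.  -0.1 93.1] turn 0.0 curyaw 122.7 pos [ 0.5168 -0.3361  0.1667] t 22.75 F [ 0.6 -0.1 -1.3] w 0.0209
```

View pics/c9.png

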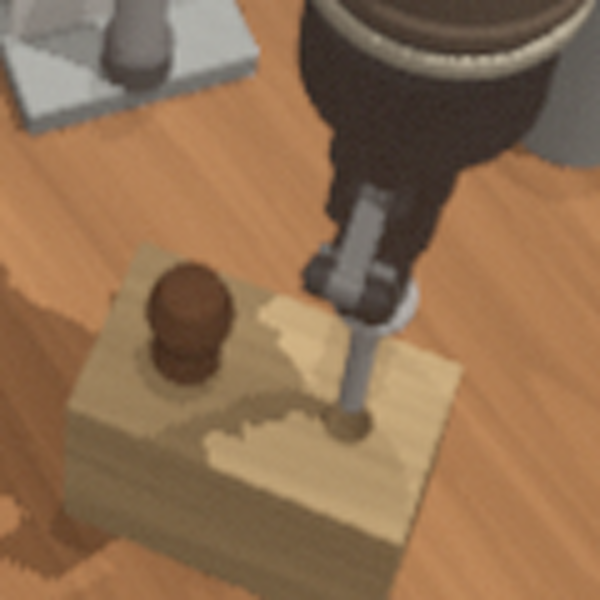

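The tip at (350,405) is just above the hole at (348,425), aligned with it. Insert.

Emit:
servo_tool([
  [0,0,6,0,0],
  [0,0,14,0,0],
  [0,0,24,0,0],
  [0,0,36,0,0],
  [0,0,48,0,0],
  [0,0,60,0,0],
  [0,0,72,0,0],
  [0,0,82,0,0],
  [0,0,88,0,0],
  [0,0,88,0,0],
])

```text
time_s: 23.8
tool_pos: [0.5159, -0.3359, 0.077]
ee_rot: [-1.505, -2.756, -0.0]
force: [-0.6, 0.8, -1.4]
gripper_width: 0.0204
gripper_force: 68.5
```

Emit:
servo_tool([
  [0,0,1.5,0,0],
  [0,0,3,0,0],
  [0,0,4.5,0,0],
  [0,0,5,0,0],
  [0,0,5,0,0],
])

```text
time_s: 24.3
tool_pos: [0.5167, -0.3363, 0.0736]
ee_rot: [1.505, 2.756, -0.0]
force: [-1.1, 0.3, 4.1]
gripper_width: 0.0204
gripper_force: 69.1
```

Seated (contact at the pickup height). Release and withdraw.

Emit:
servo_tool([
  [0,0,0,0,0.3],
  [0,0,0,0,0.7],
  [0,0,0,0,1],
  [0,0,0,0,1],
  [0,0,-10,0,1],
  [0,0,-40,0,1],
  [0,0,-80,0,1],
  [0,0,-120,0,1],
  [0,0,-160,0,1],
  [0,0,-200,0,1],
])

```text
time_s: 25.3
tool_pos: [0.5162, -0.3358, 0.2757]
ee_rot: [1.505, 2.757, 0.0]
force: [1.4, -0.1, -0.5]
gripper_width: 0.0855
gripper_force: 0.0
```

Emit:
servo_tool([
  [-30,-30,0,0,1],
  [-60,-60,0,0,1],
  [-90,-90,0,0,1],
  [-110,-120,0,0,1],
  [-120,-140,0,0,1],
  [-120,-140,0,0,1],
])

```text
time_s: 25.9
tool_pos: [0.4601, -0.517, 0.273]
ee_rot: [-1.514, -2.752, 0.003]
force: [0.4, -0.5, 0.3]
gripper_width: 0.0853
gripper_force: 0.0
```

Run:
```python
from m import *
s=snap('top');t=snap('side')
cv2.imwrite('pics/fin.png',np.hstack([cv2.resize(s['image'],(400,300)),cv2.resize(t['image'][130:410,130:450],(400,300))])[...,::-1])
print(sense()['tool_pos'],sense()['time_s'])
for n,q in(('top',s),('side',t)):
    Q=cloud(q);x,y,z=np.moveaxis(Q,-1,0); m=(np.hypot(x-.517,y+.336)<.03)&(z>.155)&(z<.2)
    if m.sum(): print(n,Q[m].mean(0).round(4),Q[m][:,2].max())
    m=(np.hypot(x-.517,y+.336)<.025)&(z>.097)&(z<.107)
    if m.sum(): print(n,'flange',np.median(Q[m],0).round(4))
```

```text
[ 0.46337009 -0.51265387  0.27342455] 26.0
top [ 0.5172 -0.3342  0.1639] 0.1691078304098761
top flange [ 0.516  -0.3283  0.1   ]
side [ 0.5149 -0.339   0.1644] 0.1697579248804445
side flange [ 0.5091 -0.3442  0.0997]
```

View pics/fin.png

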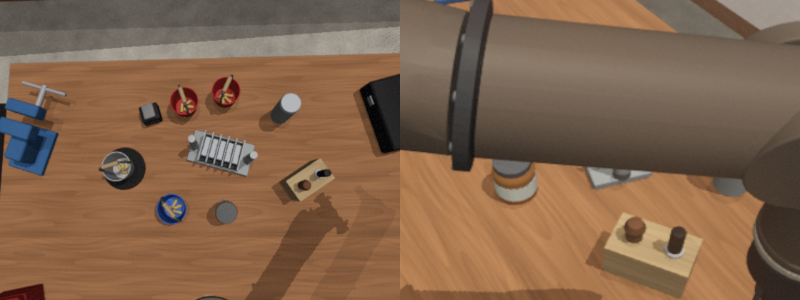

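The probe is seated upright in its hole (side crop (677,245), handle top at 0.164–0.165). The pail is on the mat at (122,168), and the bystanders haven't moved.

```bash
python3 -c "
from workcell import *
print(job_done())"
```

```text
the job is handed in; nothing more can be done
None
```

The job is handed in at about 26 s: the pail stands upright on the mat, all five rockers read on, the probe is back in its hole with its flange seated, and the awl, can, jar and battery weren't touched.

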